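Assemble a keyed plaster mould from the drying rack

TASK

Put the three-part plaster mould together for casting: take the notched middle section from the sloping drying rack and seat it on the mould base, then seat the top section with the pouring mouth on that, both the right way round (blue marks at the same end) so that every lug drops fully home in its notch. Set the sections down without dropping them, then swing the hold-down bar over the stack up to its stop. Leave the terracotta block and the other things where they are.

Things in the scene. Friction and masses are not known exactly. Their poses are not given: they have to be found in the camera images.
- mould_base: Fixed wooden board 205 x 120 x 18 mm on the table, with the white plaster bottom section (116 x 56 x 30 mm, long side along x) fast on it, top face 48 mm above the table. Origin on the table under the centre of the plaster section; x runs along it to the blue-marked end and on to the steel post, z up. The board reaches from x = -68 to +138 mm.
- base_notch_a (a point): Centre of the mouth of the bottom section's notch a, at x = -42 mm, in its top face. Round pocket 20 mm across, 12 mm deep.
- base_notch_b (a point): The same for notch b, at x = +26 mm.
- middle: Loose white plaster section 116 x 56 x 30 mm, about 0.24 kg, two round notches and a blue stripe at one end of its top face. Origin: centre of its flat underside; x along its length to the blue stripe, z out of its top face. Two lugs stand 10 mm down from the underside. It starts in a rack bay, underside on the rails, leaning 32 degrees (x points down the slope, away from the robot).
- mid_lug_a (a point): Root of the middle section's lug a (x = -42 mm, level with the underside); meets base_notch_a when home. Lugs taper from 18 mm across at the root to 11 mm at the tip, 10 mm below.
- mid_lug_b (a point): Root of lug b (x = +26 mm). It coincides with base_notch_b when the section is home.
- mid_notch_a (a point): Centre of the mouth of the middle section's notch a: x = -26 mm, 30 mm above its underside. Round pocket 20 mm across, 12 mm deep.
- mid_notch_b (a point): The same for notch b, at x = +34 mm.
- top: Loose white plaster section of the same size, mass and frame, in another bay; no notches on top, only the pouring mouth (dark disc in a grey ring at the centre) and the blue stripe at its +x end. Two lugs of the same shape stand down from it at x = -26 and +34 mm.
- top_lug_a (a point): Root of the top section's lug a (x = -26 mm). It coincides with mid_notch_a when the section is home.
- top_lug_b (a point): Root of lug b (x = +34 mm). It coincides with mid_notch_b when the section is home.
- holdbar (a joint): Angle of the steel hold-down bar about the upright post. 0 = at its stop, lying over the stack, from the post to the board's -x; it grows counter-clockwise from above, to 1.9 (at 1.57 the bar points to the board's -y). Stays where left; about 1 N at the handle moves it. Bar 20 mm wide, 8 thick, underside 114 mm above the table: it passes 6 mm over the finished stack (108 mm high).
- bar_handle (a point): The bar's upright red round handle, 16 mm across and 40 mm tall, 100 mm from the pivot axis; this point lies on its axis at half height, 20 mm above the bar's top face (142 mm above the table).
- bar_pivot (a point): The pivot axis of the bar, at x = +108 mm on the board, 114 mm above the table (the bar's underside). The post below it is 22 mm thick.
- rack: Fixed wooden drying rack, 340 mm wide (y), origin on the table under its centre, x away from the robot. Three bays, 120 mm apart in y, slope down 32 degrees away from the robot (high end at -x). Each has two rails, outer edges 46 mm apart; a lip at the low end stands 10 mm above the rails' face. A section's underside centre lies 88 mm above the table. Both long sides of a section are free.
- clay_press: A terracotta-coloured press block of the same size in the remaining bay, with a raised disc on top; it belongs to another job and stays. Origin at the centre of its underside.
- bowl: Terracotta bowl, 90 mm across, 42 mm high, on the table. Origin under its centre.
- glaze_jar: Glass jar with blue cap, 56 mm across, 75 mm high. Origin under its centre.
- cup: White cup, 68 mm across, 70 mm high. Origin under its centre.
- glaze_brush: Brush 190 mm long lying on the table. Origin at its middle.
- wood_rib: Flat wooden rib 100 x 50 x 6 mm lying on the table. Origin under its centre.
- kiln_post: White ceramic kiln post, 40 mm across, 50 mm high, standing. Origin under its centre.
Not all that is in view belongs to the job. Leave any pink or yellow look-alike of the middle alone.

How it is judged:
On the way, in this order (a step that is already met when the one before it is completed fails the run):
1. the middle section is home on the base, both lugs in their notches (distance between mid_lug_a and base_notch_a below 0.004 m and distance between mid_lug_b and base_notch_b below 0.004 m), for 0.2 s.
2. the top section is home on the middle section, both lugs in their notches (all of step 1 and distance between top_lug_a and mid_notch_a below 0.004 m and distance between top_lug_b and mid_notch_b below 0.004 m), for 0.2 s.
3. the hold-down bar is swung over the stack to its stop (value of joint holdbar below 0.12 rad), for 0.2 s.
At the end, for the whole second after the job is handed in: Middle section on the base and top section on the middle section, each lug's root within 4 mm of the mouth of its own notch (lugs fully in, right way round), the hold-down bar within 0.12 rad of its stop over the stack, all at rest (all of step 2 and value of joint holdbar below 0.12 rad and linear speed of each of middle, top below 0.02 m/s and velocity of joint holdbar between -0.05 and 0.05 rad/s); the robot touches nothing.
It fails at once if the terracotta press block or another bystander is moved more than 30 mm (distance of any of clay_press, bowl, glaze_jar, cup, glaze_brush, wood_rib, kiln_post from where it was at the start of the episode above 0.03 m).
It fails at once if the middle section falls free, faster than 0.6 m/s with no finger on it (a drop of some 20 mm or more) (linear speed of middle above 0.6 m/s and contact force between the fingers and middle below 0.5 N).
It fails at once if the top section falls free, faster than 0.6 m/s with no finger on it (a drop of some 20 mm or more) (linear speed of top above 0.6 m/s and contact force between the fingers and top below 0.5 N).
It also fails if it takes over 72 s, if anything falls off the work surface, if the arm or the gripper's body presses on something with over 40 N, if the wrist force passes 120 N, or if a joint passes its speed limit or range.

ROBOT

A 7-joint arm with a two-finger parallel gripper is mounted at the origin on the work surface. World frame = base frame: x ahead of the robot, y to its left, z up, the work surface at z = 0. Lengths are in m, angles in rad, forces in N, time in s.
With the tool pointing down it reaches from about 0.425 to 0.825 m from the base axis. Payload 3.6 kg.
Tool frame: the origin (TCP) lies on the centre line of the jaws, within the pads' length; the fingertips stand 22 mm ahead of it and the grasp point (between the pads) lies 3 mm ahead of it; z points along the fingers, y is the line along which they close (so a half turn about z gives the same grasp; the last joint's range is limited). The gripper opens to 93 mm and grips with 3 to 60 N. Pads are 15 mm wide; open, the fingers measure 128 mm over their backs; the gripper's body (75 mm by 188 mm) begins 65 mm behind the grasp point.
Start: joints at [-1.343, 0.615, -0.013, 1.423, 0.008, 1.103, -0.04], TCP at [0.163, 0.629, 0.241] pointing down, gripper open.
Joint ranges: [-3.12, 3.12], [-0.3, 2.06], [-1.34, 1.32], [0.26, 2.42], [-1.36, 4.5], [0.01, 1.98], [-2.84, 2.84]. Speed limits (rad/s): [2.79, 2.79, 3.14, 3.14, 3.14, 3.14, 3.14].

INTERFACE

Orientations are given as a rotation vector (axis times angle).
In Python, from cell import arm gives the robot as it stands.
- The arm moves only by the tool servo_tool, never from a script. Its argument "deltas" is a list of rows, each an object of numbers: "x", "y", "z": the shift along the world's x, y, z in mm; "yaw": the turn about the world's z in rad; "fingers": the closure, from -1 (fully open) to 1 (shut). In form: [{"x": .., "y": .., "z": .., "yaw": .., "fingers": ..}, ...]. A call has 1 to 10 rows; each row is the pose to reach, as a shift and turn from the pose commanded when the call began; what a row does not reach only later rows make up. A row lasts 1/12 s, in which the tool goes at most 41.7 mm and 7.16 degrees, less where a joint would pass 70% of its speed; a pose out of reach is approached as far as the arm can. A call with a gripper value outside its range is refused whole. The fingers move at their own pace and stop on an object; "grip_force" is the grip in N (left out, the last holds). Time passes only in rows, so rows that repeat a pose let the fingers close. It gives the time, the measured TCP pose, the force, the opening and the grip force at its end, in the units of the state.
- arm.read_state(): the state, without advancing time (a new reading comes with each control period).
- arm.camera(name): name is "scene" or "top" or "wrist"; returns the picture (480x640x3 uint8, red, green, blue); there is no depth.
- arm.camera_info(name): a dict with "fx", "fy", "cx", "cy" (pixels), "pose" (4x4, takes a point from camera to world coordinates); the wrist camera has in their place "hand_eye" (4x4, takes a point from camera to tool coordinates, whose origin is the TCP and whose axes are the flange's). Camera axes: x right, y down, z forward; pixel columns grow to the right and rows downward; lengths in m; the calibration is good to about 2 mm. A picture is of the moment at which its call begins: read the wrist's pose just before it. camera_info takes no time and is no camera call.
- arm.job_done(): hands the job in; it is judged then, once.
The state is a dict: "time": time; "joints": joint angles; "qvel": joint speeds; "tau": joint torques, N m; "tool_pos": TCP position; "eef_rot": TCP orientation; "contact_force": force on the tool from outside, world axes, zero at the start; "wrist_torque": the same for the moment, N m; "gripper_width": finger opening in m; "gripper_force": force on a finger pad.
Only numpy, scipy, OpenCV 4.12 (cv2) and the standard library are available. Lean on these libraries where they do the work, as an engineer would, in place of code of your own. Each camera call takes 0.05 s, during which the arm holds its last target. There are 200 camera calls.

## Working session

There is one attempt and no reset: what is moved stays moved. The work goes in short steps, Python scripts to look and compute and a tool call to move; the robot and the scene stay as the last step left them, time stands still between calls to the robot, and variables do not carry over. Pictures are saved under pics/ and viewed, at most 10 in all, crops included, and the job is handed in when it is done.

Besides the shell and the picture viewer there is one more tool, called by a JSON object that holds its "name" and its "arguments". servo_tool: Moves the arm, as the interface text tells. Its arguments: {"type":"object","properties":{"deltas":{"type":"array"},"grip_force":{"type":"number"}},"required":["deltas"]}

```bash
mkdir -p pics; ls; python3 - <<'E'
from cell import arm
import cv2,numpy as np
for n in("scene","top"):
    cv2.imwrite(f"pics/{n}0.png",arm.camera(n)[:,:,::-1]); i=arm.camera_info(n); print(n,i)
s=arm.read_state(); print(s['tool_pos'],s['eef_rot'],s['time'],s['gripper_width'])
print(arm.camera_info("wrist"))
E
```

```text
pics
scene {'fx': 471.3792318104995, 'fy': 471.3792318104995, 'cx': 311.9974372063214, 'cy': 237.22888160251958, 'pose': array([[ 0.78694664,  0.50717376, -0.3514111 ,  0.874774  ],
       [ 0.6169922 , -0.65232559,  0.44021807, -0.46625004],
       [-0.0059674 , -0.56324604, -0.82626769,  0.9159764 ],
       [ 0.        ,  0.        ,  0.        ,  1.        ]])}
top {'fx': 464.53820687703677, 'fy': 464.53820687703677, 'cx': 322.60831163618104, 'cy': 243.47285482005503, 'pose': array([[-0.01101842, -0.9872524 ,  0.15878064,  0.38089686],
       [-0.99991816,  0.00984593, -0.00816915, -0.01382212],
       [ 0.00650167, -0.15885766, -0.98728009,  1.08640757],
       [ 0.        ,  0.        ,  0.        ,  1.        ]])}
[0.16301071 0.62855121 0.23959333] [-0.39738612 -3.11609236  0.00361272] 0.1 0.09265522457878309
{'fx': 366.44956859455283, 'fy': 366.44956859455283, 'cx': 318.4208753965316, 'cy': 240.5497947228849, 'hand_eye': array([[ 1.56162984e-04, -9.65564403e-01, -2.60164099e-01,
         7.17700853e-02],
       [ 9.99999986e-01,  1.65851167e-04, -1.52865126e-05,
        -5.64058900e-04],
       [ 5.79086319e-05, -2.60164093e-01,  9.65564416e-01,
        -1.44212952e-01],
       [ 0.00000000e+00,  0.00000000e+00,  0.00000000e+00,
         1.00000000e+00]])}
```

View pics/scene0.png

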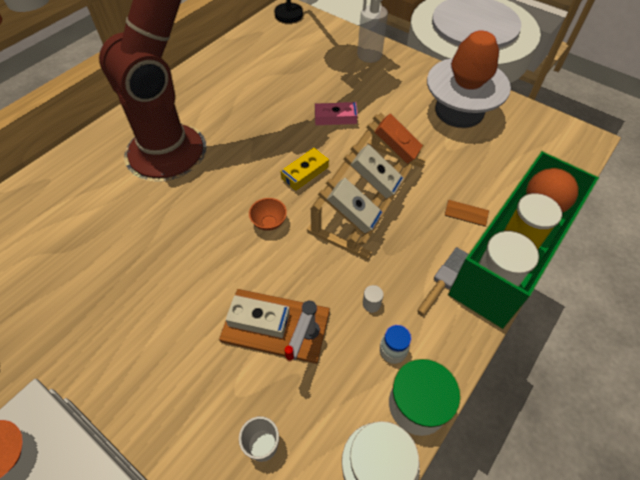

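View pics/top0.png

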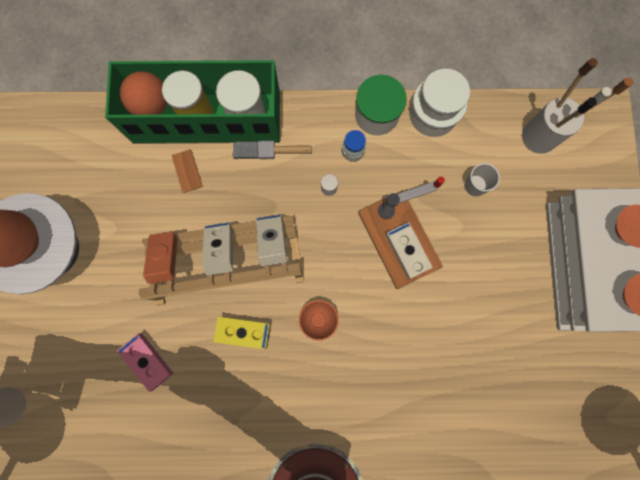

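Candidates for the middle section in the top view:
- White in the centre bay, (217,248): dark disc plus notches.
- White in the right bay, (270,240): grey ring, so the top section.
- Terracotta block, (160,257).
- Yellow, (242,332).
- Pink, (145,362).
- Base bottom section, (410,250).

By the description, the middle is at (217,248). I'll check that in a close crop.

```bash
python3 - <<'E'
import cv2,numpy as np
t=cv2.imread("pics/top0.png");s=cv2.imread("pics/scene0.png")
a=cv2.resize(t[170:300,190:450],None,fx=3,fy=3,interpolation=cv2.INTER_CUBIC)
cv2.imwrite("pics/crop1.png",a)
E
cat > h.py <<'E'
from cell import arm
import numpy as np,cv2
from scipy.spatial.transform import Rotation as R
def ray(info,u,v,z,pose=None):
    P=info['pose'] if pose is None else pose
    d=P[:3,:3]@np.array([(u-info['cx'])/info['fx'],(v-info['cy'])/info['fy'],1]);o=P[:3,3]
    return o+d*(z-o[2])/d[2]
def proj(info,X,pose=None):
    P=info['pose'] if pose is None else pose
    c=(np.atleast_2d(X)-P[:3,3])@P[:3,:3]
    return np.c_[c[:,0]/c[:,2]*info['fx']+info['cx'],c[:,1]/c[:,2]*info['fy']+info['cy']]
def wpose():
    s=arm.read_state();T=np.eye(4);T[:3,:3]=R.from_rotvec(s['eef_rot']).as_matrix();T[:3,3]=s['tool_pos']
    return T@arm.camera_info('wrist')['hand_eye']
E
python3 - <<'E'
from h import *
i=arm.camera_info("top")
for n,u,v,z in[("mid",217,244,.113),("top",270,235,.113),("base",410,250,.048),("post",388,207,.114),("handle",440,181,.142)]: print(n,ray(i,u,v,z).round(3))
print(R.from_rotvec(arm.read_state()['eef_rot']).as_matrix().round(3))
E
```

```text
mid [0.539 0.202 0.113]
top [0.557 0.09  0.113]
base [ 0.531 -0.22   0.048]
post [ 0.615 -0.163  0.114]
handle [ 0.664 -0.271  0.142]
[[-0.968  0.251 -0.001]
 [ 0.251  0.968 -0.002]
 [-0.    -0.002 -1.   ]]
```

View pics/crop1.png

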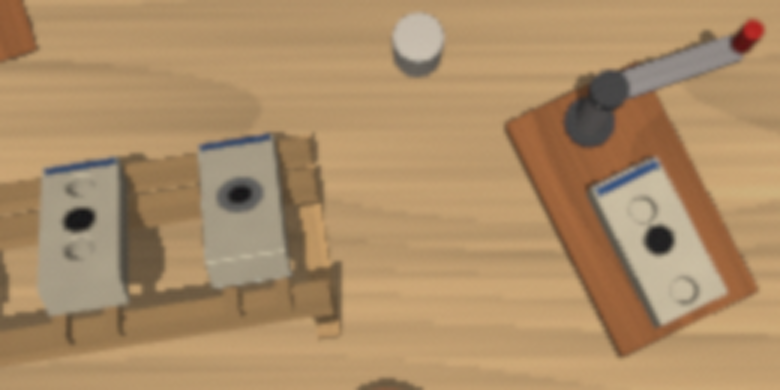

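The crop confirms it. At crop (80,235) is the white section with two notches, a black disc and its blue stripe at the far end, so that is the middle. At (240,195) the ring marks the top section. The base's blue end is near the post, and the bar points to the board's −y. I'll move in for a wrist view.

{"name": "servo_tool", "arguments": {"deltas": [{"x":180,"y":-240,"z":60,"yaw":0.39,"fingers":-1},{"x":180,"y":-240,"z":60,"yaw":0.39},{"x":180,"y":-240,"z":60,"yaw":0.39},{"x":367,"y":-479,"z":60,"yaw":0.39},{"x":367,"y":-479,"z":60,"yaw":0.39},{"x":367,"y":-479,"z":60,"yaw":0.39},{"x":367,"y":-479,"z":60,"yaw":0.39},{"x":367,"y":-479,"z":60,"yaw":0.39},{"x":367,"y":-479,"z":60,"yaw":0.39},{"x":367,"y":-479,"z":60,"yaw":0.39}], "grip_force": 20}}

```text
validation failed for argument at $.de...
```

{"name": "servo_tool", "arguments": {"deltas": [{"x":180,"y":-240,"z":60,"yaw":0.39,"fingers":-1},{"x":180,"y":-240,"z":60,"yaw":0.39,"fingers":-1},{"x":180,"y":-240,"z":60,"yaw":0.39,"fingers":-1},{"x":367,"y":-479,"z":60,"yaw":0.39,"fingers":-1},{"x":367,"y":-479,"z":60,"yaw":0.39,"fingers":-1},{"x":367,"y":-479,"z":60,"yaw":0.39,"fingers":-1},{"x":367,"y":-479,"z":60,"yaw":0.39,"fingers":-1},{"x":367,"y":-479,"z":60,"yaw":0.39,"fingers":-1},{"x":367,"y":-479,"z":60,"yaw":0.39,"fingers":-1},{"x":367,"y":-479,"z":60,"yaw":0.39,"fingers":-1}], "grip_force": 20}}

```text
time: 0.93
tool_pos: [0.4149, 0.2987, 0.2866]
eef_rot: [0.214, -3.134, 0.001]
contact_force: [1.2, 0.3, -0.2]
gripper_width: 0.093
gripper_force: 0.0
```

{"name": "servo_tool", "arguments": {"deltas": [{"x":95,"y":-130,"z":0,"yaw":0,"fingers":-1},{"x":95,"y":-130,"z":0,"yaw":0,"fingers":-1},{"x":95,"y":-130,"z":0,"yaw":0,"fingers":-1},{"x":95,"y":-130,"z":0,"yaw":0,"fingers":-1},{"x":95,"y":-130,"z":0,"yaw":0,"fingers":-1},{"x":95,"y":-130,"z":0,"yaw":0,"fingers":-1},{"x":95,"y":-130,"z":0,"yaw":0,"fingers":-1},{"x":95,"y":-130,"z":0,"yaw":0,"fingers":-1}]}}

```text
time: 1.6
tool_pos: [0.5081, 0.1726, 0.2864]
eef_rot: [0.219, -3.133, -0.001]
contact_force: [0.6, 0.5, -0.5]
gripper_width: 0.0933
gripper_force: 0.0
```

```bash
python3 - <<'E'
from h import *
p=wpose(); np.save("w1.npy",p); im=arm.camera("wrist"); cv2.imwrite("pics/w1.png",im[:,:,::-1])
s=arm.read_state();print(s['tool_pos'],s['qvel'].round(3) if hasattr(s['qvel'],'round') else s['qvel'])
E
```

```text
[0.50813733 0.17266554 0.28647639] [-0.003 -0.003  0.006 -0.003  0.003 -0.001  0.002]
```

View pics/w1.png

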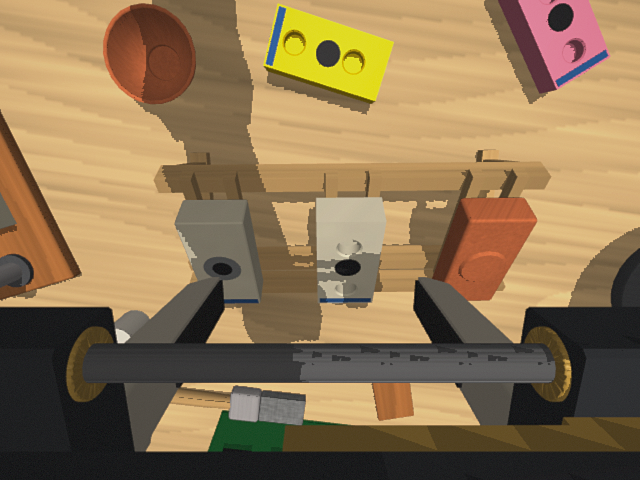

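The view shows the middle section, with its disc at (347,268) and notch at (349,247). The top section's disc is at (222,268), and the clay block is at (490,250). I'll enlarge it to read the corners.

```bash
python3 - <<'E'
import cv2,numpy as np
t=cv2.imread("pics/w1.png")
a=t[188:318,170:400]
a=cv2.convertScaleAbs(cv2.resize(a,None,fx=3.4,fy=3.4,interpolation=cv2.INTER_CUBIC),alpha=1.1)
cv2.imwrite("pics/crop2.png",a)
E
```

```text
(no output)
```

View pics/crop2.png

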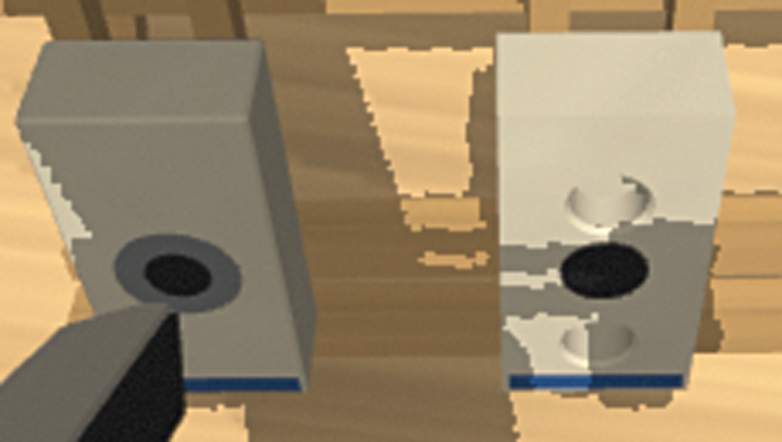

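```bash
python3 - <<'E'
from h import *
from scipy.optimize import least_squares
i=arm.camera_info("wrist");P=np.load("w1.npy")
mid={(-58,-28,0):(496,32),(-58,28,0):(721,31),(-58,-28,30):(497,115),(-58,28,30):(734,113),(58,-28,30):(509,389),(58,28,30):(684,388),(0,0,30):(605,271),(-26,0,30):(610,204),(34,0,30):(598,344)}
top={(-58,-28,0):(47,41),(-58,28,0):(262,40),(-58,-28,30):(17,121),(-58,28,30):(247,121),(58,28,30):(302,391),(0,0,30):(178,275)}
def fit(d,free):
    X=np.array(list(d))/1e3;U=np.array(list(d.values()))/3.4+[170,188]
    def f(p):
        z=p[3] if free else .088
        M=R.from_euler('ZY',[p[2],np.radians(32)]).as_matrix()
        return (proj(i,X@M.T+[p[0],p[1],z],P)-U).ravel()
    r=least_squares(f,[.53,.2,.14,.088],loss='soft_l1');print(r.x.round(4),np.abs(r.fun).max().round(2),np.sqrt((r.fun**2).mean()).round(2))
for d in(mid,top):
    for fr in(0,1):fit(d,fr)
E
```

```text
[0.5268 0.2016 0.151  0.088 ] 1.96 0.58
[0.5271 0.2018 0.151  0.0868] 1.86 0.56
[0.5446 0.0882 0.1356 0.088 ] 1.74 0.93
[0.5468 0.0864 0.1381 0.08  ] 0.73 0.36
```

The crop gives these corners:
- **Middle:** end-face bottom at crop (496,32) and (721,31), low edge at row 389.
- **Top section:** end-face bottom at (47,41) and (262,40).

The fit puts the middle at about (0.527, 0.202) with yaw 0.15. Next I'll look at the base the same way.

{"name": "servo_tool", "arguments": {"deltas": [{"x":-10,"y":-375,"z":0,"yaw":0.15,"fingers":-1},{"x":-10,"y":-375,"z":0,"yaw":0.15,"fingers":-1},{"x":-10,"y":-375,"z":0,"yaw":0.15,"fingers":-1},{"x":-10,"y":-375,"z":0,"yaw":0.15,"fingers":-1},{"x":-10,"y":-375,"z":0,"yaw":0.15,"fingers":-1},{"x":-10,"y":-375,"z":0,"yaw":0.15,"fingers":-1},{"x":-10,"y":-375,"z":0,"yaw":0.15,"fingers":-1},{"x":-10,"y":-375,"z":0,"yaw":0.15,"fingers":-1},{"x":-10,"y":-375,"z":0,"yaw":0.15,"fingers":-1},{"x":-10,"y":-375,"z":0,"yaw":0.15,"fingers":-1}]}}

```text
time: 2.48
tool_pos: [0.4972, -0.2137, 0.2867]
eef_rot: [0.429, -3.11, 0.011]
contact_force: [0.7, 0.0, 0.4]
gripper_width: 0.0932
gripper_force: 0.0
```

{"name": "servo_tool", "arguments": {"deltas": [{"x":0,"y":0,"z":0,"yaw":0,"fingers":-1},{"x":0,"y":0,"z":0,"yaw":0,"fingers":-1},{"x":0,"y":0,"z":0,"yaw":0,"fingers":-1},{"x":0,"y":0,"z":0,"yaw":0,"fingers":-1}]}}

```text
time: 2.82
tool_pos: [0.4999, -0.2016, 0.2867]
eef_rot: [-0.455, 3.108, 0.002]
contact_force: [-0.3, 1.1, 0.6]
gripper_width: 0.0932
gripper_force: 0.0
```

```bash
python3 - <<'E'
from h import *
p=wpose(); np.save("w2.npy",p); im=arm.camera("wrist")[:,:,::-1]; cv2.imwrite("pics/w2full.png",im)
i=arm.camera_info("wrist")
c=proj(i,np.array([[.54,-.21,.048]]),p)[0].astype(int);print(c)
x0=max(c[0]-130,0);y0=max(c[1]-100,0);x0=min(x0,380);y0=min(y0,280)
print(x0,y0);cv2.imwrite("pics/crop3.png",cv2.resize(im[y0:y0+195,x0:x0+260],None,fx=3,fy=3,interpolation=cv2.INTER_CUBIC))
print(arm.read_state()['tool_pos'])
E
```

```text
[300 244]
170 144
[ 0.49977778 -0.20205437  0.28671078]
```

View pics/crop3.png

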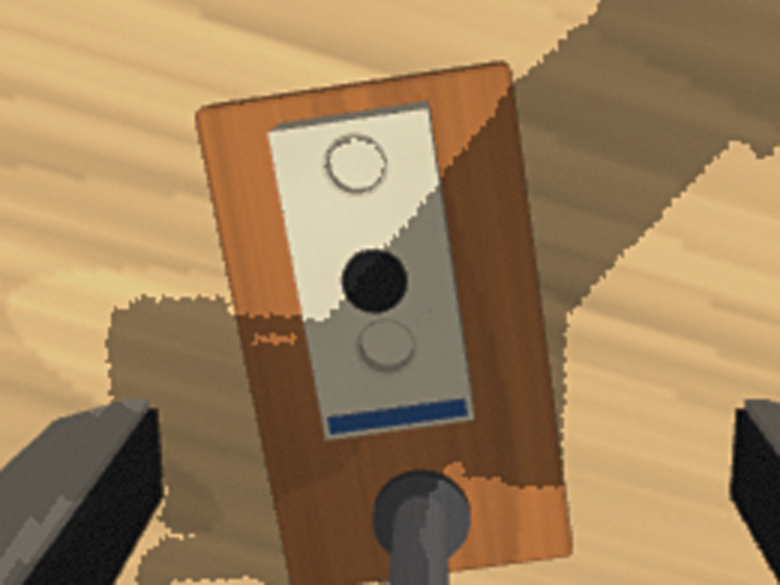

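The crop shows the base's plaster corners at (270,130), (430,107), (326,440) and (473,418). Notch a is at (356,165), notch b at (387,344), and the blue end is on the post side.

```bash
python3 - <<'E'
from h import *
from scipy.optimize import least_squares
i=arm.camera_info("wrist");P=np.load("w2.npy")
d={(-58,-28,48):(271,132),(-58,28,48):(430,109),(58,-28,48):(326,440),(58,28,48):(473,418),(0,0,48):(374,281),(-42,0,48):(356,164),(26,0,48):(387,344),(-68,-60,18):(196,111),(-68,60,18):(512,64),(138,60,18):(572,553)}
X=np.array(list(d))/1e3;U=np.array(list(d.values()))/3+[170,144]
def f(p):
    return (proj(i,X@R.from_euler('z',p[2]).as_matrix().T+[p[0],p[1],p[3] if len(p)>3 else 0],P)-U).ravel()
for p0 in([.53,-.2,.475],[.53,-.2,.475,0]):
    r=least_squares(f,p0,loss='soft_l1');print(r.x.round(4),np.abs(r.fun).max().round(2),np.sqrt((r.fun**2).mean()).round(2))
T=R.from_rotvec(arm.read_state()['eef_rot']).as_matrix();print(T.round(3), np.arctan2(-T[0,1],T[1,1]))
E
```

```text
[ 0.5338 -0.2181  0.4306] 2.4 0.83
[ 0.5349 -0.218   0.4323 -0.0054] 1.27 0.57
[[-0.958 -0.286  0.   ]
 [-0.286  0.958  0.001]
 [-0.     0.001 -1.   ]] 0.290287534720986
```

{"name": "servo_tool", "arguments": {"deltas": [{"x":47,"y":407,"z":0,"yaw":-0.14,"fingers":-1},{"x":47,"y":407,"z":0,"yaw":-0.14,"fingers":-1},{"x":47,"y":407,"z":-30,"yaw":-0.14,"fingers":-1},{"x":47,"y":407,"z":-60,"yaw":-0.14,"fingers":-1},{"x":47,"y":407,"z":-60,"yaw":-0.14,"fingers":-1},{"x":47,"y":407,"z":-60,"yaw":-0.14,"fingers":-1},{"x":47,"y":407,"z":-60,"yaw":-0.14,"fingers":-1},{"x":47,"y":407,"z":-60,"yaw":-0.14,"fingers":-1},{"x":47,"y":407,"z":-60,"yaw":-0.14,"fingers":-1},{"x":47,"y":407,"z":-60,"yaw":-0.14,"fingers":-1}]}}

```text
time: 3.7
tool_pos: [0.5455, 0.2052, 0.2267]
eef_rot: [-0.233, 3.133, 0.001]
contact_force: [0.9, -0.7, -0.5]
gripper_width: 0.0928
gripper_force: 0.0
```

{"name": "servo_tool", "arguments": {"deltas": [{"x":0,"y":0,"z":0,"yaw":0,"fingers":-1},{"x":0,"y":0,"z":0,"yaw":0,"fingers":-1},{"x":0,"y":0,"z":0,"yaw":0,"fingers":-1}]}}

```text
time: 3.95
tool_pos: [0.5457, 0.2021, 0.2266]
eef_rot: [0.232, -3.133, 0.002]
contact_force: [0.6, -0.9, -0.0]
gripper_width: 0.0927
gripper_force: 0.0
```

{"name": "servo_tool", "arguments": {"deltas": [{"x":1,"y":2,"z":-40,"yaw":0,"fingers":-1},{"x":1,"y":2,"z":-80,"yaw":0,"fingers":-1},{"x":1,"y":2,"z":-105,"yaw":0,"fingers":-1},{"x":1,"y":2,"z":-120,"yaw":0,"fingers":-1},{"x":1,"y":2,"z":-127,"yaw":0,"fingers":-1},{"x":1,"y":2,"z":-127,"yaw":0,"fingers":-1},{"x":1,"y":2,"z":-127,"yaw":0,"fingers":-1}]}}

```text
time: 4.53
tool_pos: [0.548, 0.203, 0.1007]
eef_rot: [-0.227, 3.132, -0.0]
contact_force: [0.2, 0.5, 0.2]
gripper_width: 0.0926
gripper_force: 0.0
```

```bash
python3 - <<'E'
from h import *
np.save("w3.npy",wpose()); im=arm.camera("wrist")[:,:,::-1]; cv2.imwrite("pics/w3.png",im)
s=arm.read_state();print(s['tool_pos'],s['contact_force'])
E
```

```text
[0.54836283 0.20343679 0.10127361] [-0.03161869 -0.16150393  0.22964169]
```

View pics/w3.png

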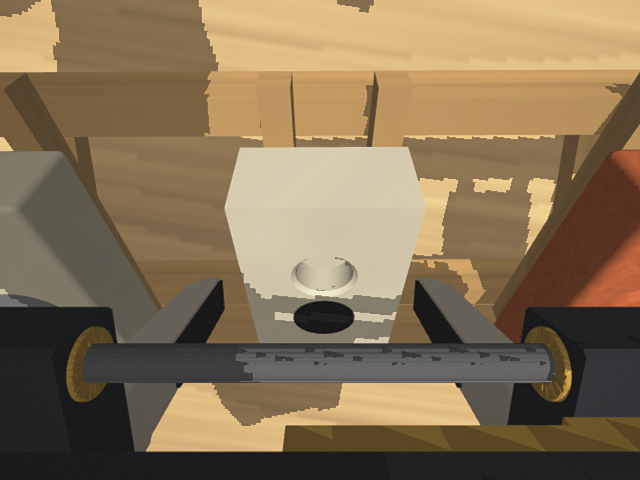

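The fingers straddle the middle section. Its end-face corners are at (239,148) and (407,148), with the upper ones at (225,208) and (425,206). The notch is at (324,272) and the disc at (324,317). I'll refit and close.

```bash
cat > fitp.py <<'E'
from h import *
from scipy.optimize import least_squares
def fit(d,P,p0,name="wrist",mode='xyY'):
    # p: x,y,yaw,pitch,z
    i=arm.camera_info(name);X=np.array(list(d))/1e3;U=np.array(list(d.values()),float)
    k=[0,1,2]+([3] if 'P' in mode else [])+([4] if 'z' in mode else [])
    def f(q):
        p=np.array(p0,float);p[k]=q
        M=R.from_euler('ZY',[p[2],p[3]]).as_matrix()
        return (proj(i,X@M.T+[p[0],p[1],p[4]],P)-U).ravel()
    r=least_squares(f,np.array(p0,float)[k],loss='soft_l1');p=np.array(p0,float);p[k]=r.x
    print(p.round(4),'max',np.abs(r.fun).max().round(2));return p
E
python3 - <<'E'
from fitp import *
d={(-58,-28,0):(239,148),(-58,28,0):(407,148),(-58,-28,30):(225,208),(-58,28,30):(425,206),(0,0,30):(324,317),(-26,0,30):(324,272)}
for m in('','z','Pz'):
    p=fit(d,np.load("w3.npy"),[.527,.2017,.15,np.radians(32),.088],mode=m)
    g=np.array([.5484,.2034,.1013-.003])-p[[0,1,4]]
    print((R.from_euler('ZY',[p[2],p[3]]).as_matrix().T@g*1e3).round(1))
E
```

```text
[0.5268 0.2013 0.1537 0.5585 0.088 ] max 5.09
[12.9 -1.3 20.2]
[0.5269 0.2014 0.1527 0.5585 0.0872] max 4.61
[12.3 -1.3 20.8]
[0.5271 0.2014 0.1525 0.5549 0.0872] max 4.72
[12.3 -1.3 20.7]
```

{"name": "servo_tool", "arguments": {"deltas": [{"x":0,"y":0,"z":0,"yaw":0,"fingers":1},{"x":0,"y":0,"z":0,"yaw":0,"fingers":1},{"x":0,"y":0,"z":0,"yaw":0,"fingers":1},{"x":0,"y":0,"z":0,"yaw":0,"fingers":1},{"x":0,"y":0,"z":0,"yaw":0,"fingers":1},{"x":0,"y":0,"z":0,"yaw":0,"fingers":1}], "grip_force": 30}}

```text
time: 5.08
tool_pos: [0.5472, 0.204, 0.0999]
eef_rot: [-0.229, 3.133, 0.0]
contact_force: [0.3, 0.6, -0.9]
gripper_width: 0.0578
gripper_force: 1.2
```

{"name": "servo_tool", "arguments": {"deltas": [{"x":0,"y":0,"z":0,"yaw":0,"fingers":1},{"x":0,"y":0,"z":0,"yaw":0,"fingers":1},{"x":0,"y":0,"z":10,"yaw":0,"fingers":1},{"x":0,"y":0,"z":25,"yaw":0,"fingers":1},{"x":0,"y":0,"z":50,"yaw":0,"fingers":1},{"x":0,"y":0,"z":80,"yaw":0,"fingers":1},{"x":0,"y":0,"z":110,"yaw":0,"fingers":1},{"x":0,"y":0,"z":130,"yaw":0,"fingers":1},{"x":0,"y":0,"z":140,"yaw":0,"fingers":1},{"x":0,"y":0,"z":140,"yaw":0,"fingers":1}]}}

```text
time: 5.92
tool_pos: [0.5482, 0.2042, 0.2424]
eef_rot: [-0.229, 3.129, 0.002]
contact_force: [0.5, 0.0, -2.9]
gripper_width: 0.0559
gripper_force: 30.0
```

{"name": "servo_tool", "arguments": {"deltas": [{"x":10,"y":-30,"z":5,"yaw":0.05,"fingers":1},{"x":10,"y":-70,"z":5,"yaw":0.1,"fingers":1},{"x":10,"y":-110,"z":5,"yaw":0.15,"fingers":1},{"x":10,"y":-150,"z":5,"yaw":0.2,"fingers":1},{"x":10,"y":-190,"z":5,"yaw":0.28,"fingers":1},{"x":10,"y":-230,"z":5,"yaw":0.28,"fingers":1},{"x":10,"y":-270,"z":5,"yaw":0.28,"fingers":1},{"x":10,"y":-310,"z":5,"yaw":0.28,"fingers":1},{"x":10,"y":-350,"z":5,"yaw":0.28,"fingers":1},{"x":10,"y":-380,"z":5,"yaw":0.28,"fingers":1}]}}

```text
time: 6.75
tool_pos: [0.555, -0.1805, 0.2426]
eef_rot: [0.657, -3.067, 0.0]
contact_force: [1.0, 0.6, -2.7]
gripper_width: 0.0557
gripper_force: 30.0
```

{"name": "servo_tool", "arguments": {"deltas": [{"x":0,"y":-20,"z":0,"yaw":0,"fingers":1},{"x":0,"y":-31,"z":0,"yaw":0,"fingers":1},{"x":0,"y":-31,"z":0,"yaw":0,"fingers":1},{"x":0,"y":-31,"z":0,"yaw":0,"fingers":1},{"x":0,"y":-31,"z":0,"yaw":0,"fingers":1}]}}

```text
time: 7.17
tool_pos: [0.5574, -0.204, 0.2441]
eef_rot: [0.67, -3.069, -0.004]
contact_force: [0.4, 0.1, -2.9]
gripper_width: 0.0557
gripper_force: 30.0
```

```bash
python3 - <<'E'
from h import *
np.save("w4.npy",wpose()); im=arm.camera("wrist")[:,:,::-1]; cv2.imwrite("pics/w4.png",im)
s=arm.read_state();T=R.from_rotvec(s['eef_rot']).as_matrix();print(s['tool_pos'],s['contact_force'],np.arctan2(-T[0,1],T[1,1]))
E
```

```text
[ 0.55756164 -0.20394771  0.24435243] [-0.21822616 -0.08811525 -1.7101515 ] 0.4303681838443917
```

View pics/w4.png

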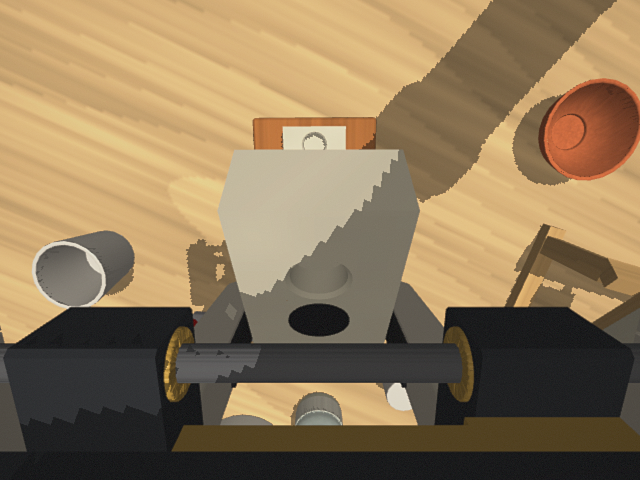

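The section is held at the same tilt, with its corners at (235,151), (402,150), (219,210) and (420,210). Base notch a shows at (315,142) and the plaster's rear corners at (283,126) and (346,126).

```bash
python3 - <<'E'
from fitp import *
i=arm.camera_info("wrist")
P=np.load("w4.npy")
d={(-58,-28,0):(235,151),(-58,28,0):(402,150),(-58,-28,30):(219,210),(-58,28,30):(420,210),(0,0,30):(319,320),(-26,0,30):(319,276)}
for m in('Pz',):
    p=fit(d,P,[.54,-.21,.43,np.radians(32),.23],mode=m)
    g=np.array([.55756,-.20395,.24435-.003])-p[[0,1,4]]
    print((R.from_euler('ZY',[p[2],p[3]]).as_matrix().T@g*1e3).round(1))
b=np.array([.534,-.218,0]);M=R.from_euler('z',.43).as_matrix()
for u,v,z in((315,142,.048),(283,126,.048),(346,126,.048),(253,119,.018),(377,118,.018)):
    print((M.T@(ray(i,u,v,z,P)-b)*1e3).round(1))
E
```

```text
[ 0.5393 -0.2127  0.4321  0.5506  0.2312] max 3.66
[11.9  0.3 19.2]
[-44.9  -0.1  48. ]
[-58.6 -28.5  48. ]
[-58.6  27.4  48. ]
[-66.2 -59.8  18. ]
[-67.2  59.3  18. ]
```

{"name": "servo_tool", "arguments": {"deltas": [{"x":0,"y":-3,"z":-30,"yaw":0,"fingers":1},{"x":0,"y":-3,"z":-65,"yaw":0,"fingers":1},{"x":0,"y":-3,"z":-95,"yaw":0,"fingers":1},{"x":0,"y":-3,"z":-120,"yaw":0,"fingers":1},{"x":0,"y":-3,"z":-135,"yaw":0,"fingers":1},{"x":0,"y":-3,"z":-140,"yaw":0,"fingers":1},{"x":0,"y":-3,"z":-140,"yaw":0,"fingers":1},{"x":0,"y":-3,"z":-140,"yaw":0,"fingers":1},{"x":0,"y":-3,"z":-140,"yaw":0,"fingers":1}]}}

```text
time: 7.97
tool_pos: [0.5585, -0.2098, 0.1064]
eef_rot: [-0.665, 3.067, -0.002]
contact_force: [0.3, -0.2, -1.7]
gripper_width: 0.0558
gripper_force: 30.0
```

```bash
cat > bf.py <<'E'
from h import *
b=np.array([.534,-.218,0]);M=R.from_euler('z',.43).as_matrix()
s=arm.read_state();T=R.from_rotvec(s['eef_rot']).as_matrix()
print('base-frame tcp mm',(M.T@(np.array(s['tool_pos'])-b)*1e3).round(1),'yaw',round(float(np.arctan2(-T[0,1],T[1,1])),3),'F',np.array(s['contact_force']).round(1),'tq',np.array(s['wrist_torque']).round(2),s['gripper_width'],s['gripper_force'],s['time'])
E
python3 bf.py
```

```text
base-frame tcp mm [ 25.7  -2.8 106.4] yaw 0.427 F [ 0.3 -0.2 -1.7] tq [ 0.04  0.01 -0.05] 0.05577673198921021 29.999093413352966 7.9667
```

{"name": "servo_tool", "arguments": {"deltas": [{"x":-1,"y":2,"z":-4,"yaw":0,"fingers":1},{"x":-1,"y":2,"z":-8,"yaw":0,"fingers":1},{"x":-1,"y":2,"z":-11,"yaw":0,"fingers":1},{"x":-1,"y":2,"z":-11,"yaw":0,"fingers":1},{"x":-1,"y":2,"z":-11,"yaw":0,"fingers":1}], "grip_force": 15}}

```text
time: 8.38
tool_pos: [0.556, -0.2081, 0.0936]
eef_rot: [0.664, -3.07, -0.0]
contact_force: [0.6, -0.8, -1.9]
gripper_width: 0.0558
gripper_force: 15.0
```

```bash
python3 bf.py; sleep 0; python3 - <<'E'
from h import *
for _ in range(3): print(arm.read_state()['tool_pos'])
E
```

```text
base-frame tcp mm [24.1 -0.1 93.6] yaw 0.426 F [ 0.6 -0.8 -1.9] tq [ 0.04  0.   -0.  ] 0.05577761506271415 14.999030381441116 8.3833
[ 0.55597981 -0.20806811  0.09357738]
[ 0.55597981 -0.20806811  0.09357738]
[ 0.55597981 -0.20806811  0.09357738]
```

{"name": "servo_tool", "arguments": {"deltas": [{"x":2,"y":1,"z":-1,"yaw":0,"fingers":1},{"x":2,"y":1,"z":-2,"yaw":0,"fingers":1},{"x":2,"y":1,"z":-3,"yaw":0,"fingers":1},{"x":2,"y":1,"z":-4,"yaw":0,"fingers":1},{"x":2,"y":1,"z":-4,"yaw":0,"fingers":1}]}}

```text
time: 8.8
tool_pos: [0.5584, -0.207, 0.0904]
eef_rot: [-0.665, 3.07, -0.0]
contact_force: [-0.0, 0.9, 2.1]
gripper_width: 0.0564
gripper_force: 15.0
```

```bash
python3 bf.py
```

```text
base-frame tcp mm [26.8 -0.2 90.4] yaw 0.426 F [-0.   0.9  2.1] tq [0.28 0.18 0.09] 0.05640396848040485 14.999711439013481 8.8
```

{"name": "servo_tool", "arguments": {"deltas": [{"x":-2,"y":-1,"z":-1,"yaw":0,"fingers":1},{"x":-4.5,"y":-2,"z":-3,"yaw":0,"fingers":1},{"x":-6,"y":-3,"z":-5,"yaw":0,"fingers":1},{"x":-7.5,"y":-3.5,"z":-8,"yaw":0,"fingers":1},{"x":-7.5,"y":-3.5,"z":-8,"yaw":0,"fingers":1},{"x":-7.5,"y":-3.5,"z":-8,"yaw":0,"fingers":1}], "grip_force": 9}}

```text
time: 9.3
tool_pos: [0.5498, -0.211, 0.081]
eef_rot: [0.663, -3.069, -0.0]
contact_force: [-0.4, -0.3, -2.8]
gripper_width: 0.0562
gripper_force: 9.0
```

```bash
python3 - <<'E'
from h import *
np.save("w5.npy",wpose()); im=arm.camera("wrist")[:,:,::-1]; cv2.imwrite("pics/w5.png",im)
# edges of white part along central columns: end-face bottom / top edge rows
g=cv2.cvtColor(im,cv2.COLOR_BGR2GRAY)
for c in(280,300,350): print(c,[int(x) for x in g[100:340:6,c]])
E
python3 bf.py
```

```text
280 [212, 208, 207, 106, 140, 140, 226, 161, 164, 166, 166, 164, 219, 219, 219, 220, 220, 220, 220, 219, 219, 219, 218, 218, 217, 218, 216, 215, 215, 215, 216, 213, 130, 130, 130, 129, 130, 131, 130, 130]
300 [203, 212, 210, 106, 131, 132, 226, 165, 165, 165, 166, 164, 217, 217, 218, 218, 217, 217, 218, 218, 218, 217, 142, 217, 216, 221, 151, 154, 170, 130, 130, 129, 22, 27, 23, 22, 27, 25, 129, 131]
350 [192, 188, 185, 108, 126, 127, 226, 162, 163, 164, 162, 163, 217, 216, 216, 215, 215, 216, 216, 215, 218, 126, 131, 131, 131, 115, 120, 129, 130, 130, 131, 133, 130, 131, 135, 135, 133, 132, 132, 133]
base-frame tcp mm [17.5 -0.2 81.1] yaw 0.426 F [-0.   0.9 -2.2] tq [ 0.06  0.01 -0.05] 0.056158847112978756 8.999779969453812 9.35
```

```bash
cat > pitch.py <<'E'
import sys
from fitp import *
def run(name,pitch0,z0):
    P=np.load(name+".npy");im=cv2.imread(f"pics/{name}.png");g=cv2.cvtColor(im,cv2.COLOR_BGR2GRAY).astype(float)
    col=np.median(g[100:340,285:300],axis=1);d=np.diff(col);k=[int(j)+101 for j in np.argsort(-abs(d))[:6]];print(sorted(k),[float(d[j-101]) for j in sorted(k)])
    hs=cv2.inRange(im,(0,0,0),(50,50,50));n,l,st,c=cv2.connectedComponentsWithStats(hs[250:345,260:380]);q=[(int(st[j,4]),c[j]+[260,250]) for j in range(1,n) if st[j,4]>100];print(q)
run(sys.argv[1],0,0)
E
python3 pitch.py w5; python3 pitch.py w4
```

```text
[117, 118, 134, 279, 297, 298] [-61.0, -50.0, 71.0, -63.0, -42.0, -43.0]
[(2182, array([318.51283226, 308.81805683]))]
[118, 126, 127, 311, 328, 329] [-47.0, 45.0, 41.0, -39.0, 43.0, 39.0]
[(1544, array([318.45725389, 319.56023316])), (120, array([319.5, 344. ]))]
```

```bash
cat > mid.py <<'E'
import sys
from fitp import *
import numpy as np
name,r0,r1,dr=sys.argv[1],*map(float,sys.argv[2:5]);H=float(sys.argv[5]) if len(sys.argv)>5 else 48
i=arm.camera_info("wrist");P=np.load(name+".npy")
b=np.array([.534,-.218,0]);M=R.from_euler('z',.43).as_matrix()
X=np.array([[-58,0,0],[-58,0,30],[0,0,30]])/1e3
def world(p): return ((X@R.from_euler('y',p[2]).as_matrix().T+[p[0],0,p[1]])@M.T)+b
r=least_squares(lambda p:proj(i,world(p),P)[:,1]-[r0,r1,dr],[0,.07,.2])
x,z,t=r.x;print('origin x,z (mm) pitch(deg)',round(x*1e3,1),round(z*1e3,1),round(np.degrees(t),1),'front edge',round(x*1e3+58*np.cos(t),1),round(z*1e3-58*np.sin(t)-H,1),'rear z',round(z*1e3+58*np.sin(t)-H,1))
E
python3 mid.py w5 141 169 308.8
```

```text
origin x,z (mm) pitch(deg) 0.4 63.5 16.6 front edge 56.0 -1.1 rear z 32.0
```

{"name": "servo_tool", "arguments": {"deltas": [{"x":-1.5,"y":-0.5,"z":-2,"yaw":0,"fingers":1},{"x":-3,"y":-1.2,"z":-5,"yaw":0,"fingers":1},{"x":-4,"y":-2,"z":-8,"yaw":0,"fingers":1},{"x":-5,"y":-2.3,"z":-10,"yaw":0,"fingers":1},{"x":-5,"y":-2.3,"z":-12,"yaw":0,"fingers":1},{"x":-5,"y":-2.3,"z":-12,"yaw":0,"fingers":1}]}}

```text
time: 9.85
tool_pos: [0.5448, -0.2132, 0.0692]
eef_rot: [0.663, -3.069, -0.0]
contact_force: [-1.3, -0.4, -1.5]
gripper_width: 0.056
gripper_force: 9.0
```

```bash
python3 - <<'E'
from h import *
np.save("w6.npy",wpose()); im=arm.camera("wrist")[:,:,::-1]; cv2.imwrite("pics/w6.png",im)
g=np.median(cv2.cvtColor(im,cv2.COLOR_BGR2GRAY)[100:200,285:300],axis=1);print(g.astype(int).tolist())
E
python3 pitch.py w6;python3 bf.py
```

```text
[182, 186, 190, 195, 199, 203, 207, 208, 209, 209, 210, 211, 210, 211, 211, 211, 210, 209, 208, 208, 208, 207, 208, 208, 207, 210, 212, 127, 107, 120, 124, 127, 129, 132, 132, 131, 131, 131, 132, 131, 131, 132, 132, 130, 124, 157, 233, 230, 227, 227, 227, 227, 227, 227, 227, 227, 227, 227, 227, 227, 227, 227, 227, 227, 227, 227, 228, 228, 228, 228, 228, 228, 228, 227, 228, 228, 228, 228, 228, 228, 228, 227, 227, 227, 227, 228, 228, 228, 227, 228, 227, 227, 228, 228, 227, 227, 227, 227, 227, 227]
[127, 146, 280, 283, 284, 311] [-85.0, 76.0, -66.0, -43.0, -41.0, 48.0]
[(2577, array([318.45673263, 296.38882421]))]
base-frame tcp mm [11.8 -0.2 69.2] yaw 0.426 F [-0.7 -0.7 -2.1] tq [-0.18  0.26  0.07] 0.05572566618564959 8.999113629106432 9.9
```

```bash
cat > chk.py <<'E'
import sys
from h import *
name,u0,r0,u1,r1,z=sys.argv[1],*map(float,sys.argv[2:7])
i=arm.camera_info("wrist");P=np.load(name+".npy");b=np.array([.534,-.218,0]);M=R.from_euler('z',.43).as_matrix()
for zz in(z-3,z,z+3,z+6):print(zz,[(M.T@(ray(i,u,v,zz/1e3,P)-b)*1e3).round(1)[:2].tolist() for u,v in((u0,r0),(u1,r1))])
E
python3 chk.py w6 319 145.5 318.5 296.4 78
```

```text
75.0 [[-59.1, -0.2], [0.5, -0.7]]
78.0 [[-59.1, -0.3], [-0.8, -0.7]]
81.0 [[-59.2, -0.3], [-2.2, -0.7]]
84.0 [[-59.2, -0.3], [-3.5, -0.7]]
```

{"name": "servo_tool", "arguments": {"deltas": [{"x":0.5,"y":0.3,"z":-2,"yaw":0,"fingers":1},{"x":0.5,"y":0.3,"z":-4,"yaw":0,"fingers":1},{"x":0.5,"y":0.3,"z":-4,"yaw":0,"fingers":1}]}}

```text
time: 10.15
tool_pos: [0.5458, -0.2128, 0.067]
eef_rot: [0.664, -3.07, 0.0]
contact_force: [-3.5, 0.3, 6.8]
gripper_width: 0.0555
gripper_force: 9.0
```

{"name": "servo_tool", "arguments": {"deltas": [{"x":0,"y":0,"z":0,"yaw":0,"fingers":-0.2},{"x":0,"y":0,"z":0,"yaw":0,"fingers":-1},{"x":0,"y":0,"z":0,"yaw":0,"fingers":-1},{"x":0,"y":0,"z":0,"yaw":0,"fingers":-1},{"x":0,"y":0,"z":0,"yaw":0,"fingers":-1}]}}

```text
time: 10.57
tool_pos: [0.5466, -0.2123, 0.0656]
eef_rot: [-0.665, 3.07, -0.0]
contact_force: [0.5, -0.7, 0.1]
gripper_width: 0.078
gripper_force: 0.0
```

```bash
python3 - <<'E'
from h import *
np.save("w7.npy",wpose()); im=arm.camera("wrist")[:,:,::-1]; cv2.imwrite("pics/w7.png",im)
g=np.median(cv2.cvtColor(im,cv2.COLOR_BGR2GRAY)[100:200,285:300],axis=1);d=np.diff(g);print([(int(k)+101,int(d[k])) for k in np.where(abs(d)>15)[0]])
E
python3 pitch.py w7;python3 bf.py
```

```text
[(122, -59), (123, -48), (140, 95)]
[122, 123, 140, 276, 280, 311] [-59.0, -48.0, 95.0, -76.0, -46.0, 45.0]
[(2722, array([318.2292432 , 294.62711242])), (120, array([319.5, 344. ]))]
base-frame tcp mm [13.6 -0.1 65.6] yaw 0.427 F [ 0.1  0.8 -0.5] tq [ 0.04 -0.    0.02] 0.08194952550995571 0.0 10.6167
```

```bash
python3 chk.py w7 319 139.5 318.2 294.6 78; python3 - <<'E'
import cv2
cv2.imwrite("pics/c7.png",cv2.resize(cv2.imread("pics/w7.png")[90:345,130:510],None,fx=2,fy=2))
E
```

```text
75.0 [[-59.2, -0.2], [0.1, -0.7]]
78.0 [[-59.2, -0.2], [-1.2, -0.7]]
81.0 [[-59.2, -0.2], [-2.5, -0.7]]
84.0 [[-59.1, -0.2], [-3.8, -0.7]]
```

View pics/c7.png

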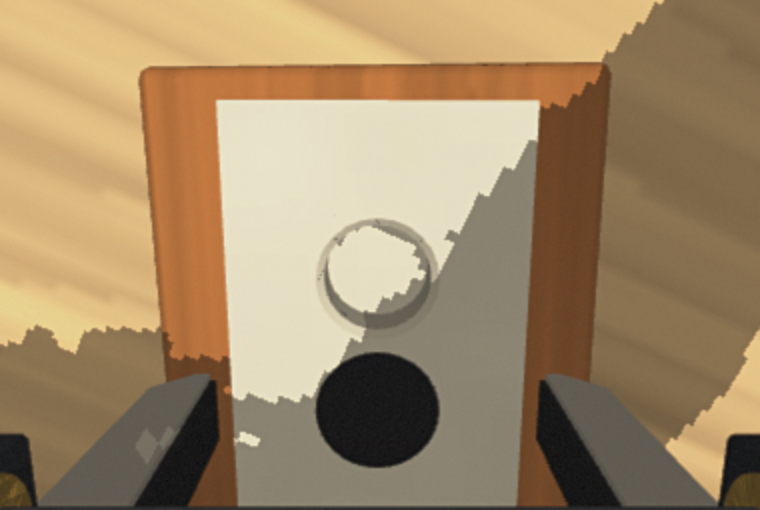

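The section sits level and square on the base: its outline is parallel to the board, the notch is at crop (375,272) and the disc at (377,410). Next is the top section.

{"name": "servo_tool", "arguments": {"deltas": [{"x":0,"y":0,"z":10,"yaw":0,"fingers":-1},{"x":0,"y":0,"z":45,"yaw":0,"fingers":-1},{"x":0,"y":0,"z":85,"yaw":0,"fingers":-1},{"x":0,"y":0,"z":125,"yaw":0,"fingers":-1},{"x":0,"y":0,"z":165,"yaw":0,"fingers":-1},{"x":5,"y":40,"z":175,"yaw":-0.1,"fingers":-1},{"x":10,"y":80,"z":175,"yaw":-0.2,"fingers":-1},{"x":19,"y":120,"z":175,"yaw":-0.277,"fingers":-1},{"x":19,"y":160,"z":175,"yaw":-0.277,"fingers":-1},{"x":19,"y":200,"z":175,"yaw":-0.277,"fingers":-1}], "grip_force": 30}}

```text
time: 11.45
tool_pos: [0.5653, -0.0105, 0.2417]
eef_rot: [-0.234, 3.131, 0.0]
contact_force: [0.4, 0.7, -0.2]
gripper_width: 0.0928
gripper_force: 0.0
```

{"name": "servo_tool", "arguments": {"deltas": [{"x":0,"y":40,"z":0,"yaw":0,"fingers":-1},{"x":0,"y":80,"z":0,"yaw":0,"fingers":-1},{"x":0,"y":100,"z":0,"yaw":0,"fingers":-1},{"x":0,"y":100,"z":0,"yaw":0,"fingers":-1},{"x":0,"y":100,"z":0,"yaw":0,"fingers":-1},{"x":0,"y":100,"z":0,"yaw":0,"fingers":-1}]}}

```text
time: 11.95
tool_pos: [0.5653, 0.0858, 0.2412]
eef_rot: [-0.232, 3.133, -0.002]
contact_force: [0.4, -0.2, 0.5]
gripper_width: 0.0928
gripper_force: 0.0
```

```bash
python3 - <<'E'
from h import *
np.save("w8.npy",wpose()); im=arm.camera("wrist")[:,:,::-1]; cv2.imwrite("pics/w8.png",im)
i=arm.camera_info("wrist");P=np.load("w8.npy")
hs=cv2.inRange(im,(0,0,0),(50,50,50));n,l,st,c=cv2.connectedComponentsWithStats(hs[200:343,240:400]);print([(int(st[j,4]),(c[j]+[240,200]).round(1)) for j in range(1,n) if st[j,4]>50])
for p in([.5452,.0829],[.5457,.0873]):
    M=R.from_euler('ZY',[.15,np.radians(32)]).as_matrix()
    X=np.array([(-58,-28,0),(-58,28,0),(-58,-28,30),(-58,28,30),(0,0,30)])/1e3
    print(proj(i,X@M.T+[*p,.0875],P).round(1).tolist())
s=arm.read_state();print(s['tool_pos'],s['time'])
E
python3 bf.py
```

```text
[(283, array([326.4, 232.8]))]
[[279.9, 145.6], [359.3, 145.4], [276.6, 171.3], [362.7, 171.1], [319.7, 233.3]]
[[286.0, 147.3], [365.3, 147.1], [283.2, 173.1], [369.3, 172.9], [325.3, 234.7]]
[0.56533086 0.08512819 0.24109753] 12.0
base-frame tcp mm [154.8 262.5 241.1] yaw 0.146 F [-0.7 -0.7 -0.2] tq [ 0.01  0.04 -0.02] 0.09264875388750846 0.0 12.0
```

{"name": "servo_tool", "arguments": {"deltas": [{"x":0,"y":5,"z":-40,"yaw":0,"fingers":-1},{"x":0,"y":5,"z":-80,"yaw":0,"fingers":-1},{"x":0,"y":5,"z":-115,"yaw":0,"fingers":-1},{"x":0,"y":5,"z":-133,"yaw":0,"fingers":-1},{"x":0,"y":5,"z":-141,"yaw":0,"fingers":-1},{"x":0,"y":5,"z":-141,"yaw":0,"fingers":-1},{"x":0,"y":5,"z":-141,"yaw":0,"fingers":-1}]}}

```text
time: 12.58
tool_pos: [0.5661, 0.0912, 0.1006]
eef_rot: [-0.231, 3.132, -0.001]
contact_force: [-0.4, -0.1, -0.5]
gripper_width: 0.093
gripper_force: 0.0
```

```bash
python3 - <<'E'
from h import *
np.save("w9.npy",wpose()); im=arm.camera("wrist")[:,:,::-1]; cv2.imwrite("pics/w9.png",im)
i=arm.camera_info("wrist");P=np.load("w9.npy")
hs=cv2.inRange(im,(0,0,0),(50,50,50));n,l,st,c=cv2.connectedComponentsWithStats(hs[200:343,240:400]);print([(int(st[j,4]),(c[j]+[240,200]).round(1),st[j].tolist()) for j in range(1,n) if st[j,4]>50])
g=np.median(cv2.cvtColor(im,cv2.COLOR_BGR2GRAY)[100:300,310:330],axis=1);d=np.diff(g);print([(int(k)+101,int(d[k])) for k in np.where(abs(d)>5)[0]])
g=np.median(cv2.cvtColor(im,cv2.COLOR_BGR2GRAY)[190:200,150:500],axis=0);d=np.diff(g);print([(int(k)+151,int(d[k])) for k in np.where(abs(d)>15)[0]])
M=R.from_euler('ZY',[.15,np.radians(32)]).as_matrix()
X=np.array([(-58,-28,0),(-58,28,0),(-58,-28,30),(-58,28,30),(0,0,30)])/1e3
print(proj(i,X@M.T+[.5443,.0881,.0875],P).round(1).tolist())
s=arm.read_state();print(s['tool_pos'],s['contact_force'])
E
```

```text
[(880, array([320. , 314.8]), [58, 103, 45, 25, 880])]
[(131, 12), (132, 106), (135, -76), (136, -11), (145, -8), (146, 13), (211, 66), (289, -17), (290, -58), (291, -7), (294, -37)]
[(157, -73), (325, 69), (447, -76), (463, 18), (464, 68)]
[[236.2, 144.6], [404.0, 144.2], [219.9, 204.5], [421.2, 204.0], [320.3, 315.0]]
[0.56655173 0.09169607 0.10128756] [-0.38109202  0.20585069  0.48891329]
```

{"name": "servo_tool", "arguments": {"deltas": [{"x":-1,"y":0,"z":0,"yaw":0,"fingers":1},{"x":-1,"y":0,"z":0,"yaw":0,"fingers":1},{"x":-1,"y":0,"z":0,"yaw":0,"fingers":1},{"x":-1,"y":0,"z":0,"yaw":0,"fingers":1},{"x":-1,"y":0,"z":0,"yaw":0,"fingers":1},{"x":-1,"y":0,"z":0,"yaw":0,"fingers":1},{"x":-1,"y":0,"z":0,"yaw":0,"fingers":1},{"x":-1,"y":0,"z":0,"yaw":0,"fingers":1},{"x":-1,"y":0,"z":0,"yaw":0,"fingers":1}]}}

```text
time: 13.38
tool_pos: [0.5644, 0.0924, 0.0999]
eef_rot: [-0.234, 3.132, -0.0]
contact_force: [-0.2, 0.4, 1.0]
gripper_width: 0.0557
gripper_force: 30.0
```

{"name": "servo_tool", "arguments": {"deltas": [{"x":0,"y":0,"z":10,"yaw":0,"fingers":1},{"x":0,"y":0,"z":25,"yaw":0,"fingers":1},{"x":0,"y":0,"z":50,"yaw":0,"fingers":1},{"x":0,"y":0,"z":80,"yaw":0,"fingers":1},{"x":0,"y":0,"z":110,"yaw":0,"fingers":1},{"x":0,"y":0,"z":130,"yaw":0,"fingers":1},{"x":0,"y":0,"z":140,"yaw":0,"fingers":1},{"x":0,"y":0,"z":150,"yaw":0,"fingers":1},{"x":0,"y":0,"z":150,"yaw":0,"fingers":1}]}}

```text
time: 14.13
tool_pos: [0.5645, 0.0925, 0.2511]
eef_rot: [-0.234, 3.131, 0.0]
contact_force: [0.3, 0.0, -2.4]
gripper_width: 0.0559
gripper_force: 30.0
```

{"name": "servo_tool", "arguments": {"deltas": [{"x":0,"y":-30,"z":0,"yaw":0.05,"fingers":1},{"x":-7,"y":-70,"z":0,"yaw":0.1,"fingers":1},{"x":-7,"y":-110,"z":0,"yaw":0.15,"fingers":1},{"x":-7,"y":-150,"z":0,"yaw":0.2,"fingers":1},{"x":-7,"y":-190,"z":0,"yaw":0.25,"fingers":1},{"x":-7,"y":-230,"z":0,"yaw":0.28,"fingers":1},{"x":-7,"y":-265,"z":0,"yaw":0.28,"fingers":1},{"x":-7,"y":-290,"z":0,"yaw":0.28,"fingers":1},{"x":-7,"y":-300,"z":0,"yaw":0.28,"fingers":1},{"x":-7,"y":-300,"z":0,"yaw":0.28,"fingers":1}]}}

```text
time: 14.97
tool_pos: [0.5555, -0.2109, 0.2479]
eef_rot: [0.659, -3.068, -0.0]
contact_force: [-0.2, -0.6, -2.4]
gripper_width: 0.056
gripper_force: 30.0
```

{"name": "servo_tool", "arguments": {"deltas": [{"x":0,"y":0,"z":-20,"yaw":0,"fingers":1},{"x":0,"y":0,"z":-45,"yaw":0,"fingers":1},{"x":0,"y":0,"z":-75,"yaw":0,"fingers":1},{"x":0,"y":0,"z":-95,"yaw":0,"fingers":1},{"x":0,"y":0,"z":-108,"yaw":0,"fingers":1},{"x":0,"y":0,"z":-112,"yaw":0,"fingers":1},{"x":0,"y":0,"z":-112,"yaw":0,"fingers":1},{"x":0,"y":0,"z":-112,"yaw":0,"fingers":1}]}}

```text
time: 15.63
tool_pos: [0.5579, -0.2058, 0.1381]
eef_rot: [-0.672, 3.068, 0.001]
contact_force: [-0.7, 0.3, -1.9]
gripper_width: 0.0557
gripper_force: 30.0
```

```bash
python3 bf.py;python3 - <<'E'
from h import *
np.save("w10.npy",wpose()); im=arm.camera("wrist")[:,:,::-1]; cv2.imwrite("pics/w10.png",im)
E
python3 pitch.py w10;python3 bf.py
```

```text
base-frame tcp mm [ 26.8   1.1 138.1] yaw 0.432 F [-0.7  0.3 -1.9] tq [ 0.03 -0.    0.01] 0.05572756610476088 29.999175667762756 15.6333
[107, 108, 115, 151, 279, 336] [-31.0, -67.0, 88.0, -66.0, -66.0, 31.0]
[(881, array([318.54143019, 319.46197503])), (120, array([319.5, 344. ]))]
base-frame tcp mm [ 26.8   0.4 138.7] yaw 0.431 F [ 0.4 -0.6 -2.1] tq [-0.   -0.04  0.  ] 0.055464209975487316 29.999203383922577 15.6833
```

```bash
python3 mid.py w10 150.5 210 319.5 78;python3 mid.py w4 150.5 210 319.6 78; python3 chk.py w10 319 114.5 319 114.5 78
```

```text
origin x,z (mm) pitch(deg) 6.9 124.7 31.5 front edge 56.4 16.5 rear z 77.0
origin x,z (mm) pitch(deg) 7.2 230.7 31.5 front edge 56.7 122.5 rear z 183.0
75.0 [[-59.5, 0.7], [-59.5, 0.7]]
78.0 [[-59.3, 0.7], [-59.3, 0.7]]
81.0 [[-59.1, 0.7], [-59.1, 0.7]]
84.0 [[-58.9, 0.7], [-58.9, 0.7]]
```

{"name": "servo_tool", "arguments": {"deltas": [{"x":-0.5,"y":-0.5,"z":-5,"yaw":0,"fingers":1},{"x":-0.5,"y":-0.5,"z":-10,"yaw":0,"fingers":1},{"x":-0.5,"y":-0.5,"z":-14,"yaw":0,"fingers":1},{"x":-0.5,"y":-0.5,"z":-16,"yaw":0,"fingers":1},{"x":-0.5,"y":-0.5,"z":-17,"yaw":0,"fingers":1},{"x":-0.5,"y":-0.5,"z":-17,"yaw":0,"fingers":1}], "grip_force": 15}}

```text
time: 16.18
tool_pos: [0.5564, -0.2081, 0.1207]
eef_rot: [0.669, -3.069, -0.0]
contact_force: [0.2, -0.9, -2.2]
gripper_width: 0.0559
gripper_force: 15.0
```

```bash
python3 bf.py
```

```text
base-frame tcp mm [ 24.5  -0.3 120.7] yaw 0.429 F [ 0.2 -0.9 -2.2] tq [ 0.07  0.01 -0.03] 0.05590004673274574 14.999326318502426 16.1833
```

{"name": "servo_tool", "arguments": {"deltas": [{"x":1.5,"y":0.7,"z":-1,"yaw":0,"fingers":1},{"x":1.5,"y":0.7,"z":-2,"yaw":0,"fingers":1},{"x":1.5,"y":0.7,"z":-2.5,"yaw":0,"fingers":1},{"x":1.5,"y":0.7,"z":-2.5,"yaw":0,"fingers":1}]}}

```text
time: 16.52
tool_pos: [0.5574, -0.208, 0.12]
eef_rot: [0.668, -3.069, 0.001]
contact_force: [-5.6, 0.4, 8.4]
gripper_width: 0.0561
gripper_force: 15.0
```

```bash
python3 bf.py
```

```text
base-frame tcp mm [ 25.5  -0.7 120. ] yaw 0.429 F [-5.6  0.4  8.4] tq [0.21 0.99 0.05] 0.05614572941618543 15.001526176929474 16.5167
```

{"name": "servo_tool", "arguments": {"deltas": [{"x":-2,"y":-1,"z":-0.5,"yaw":0,"fingers":1},{"x":-4.5,"y":-2,"z":-2,"yaw":0,"fingers":1},{"x":-6,"y":-3,"z":-4,"yaw":0,"fingers":1},{"x":-7.5,"y":-3.5,"z":-7,"yaw":0,"fingers":1},{"x":-7.5,"y":-3.5,"z":-7,"yaw":0,"fingers":1},{"x":-7.5,"y":-3.5,"z":-7,"yaw":0,"fingers":1}], "grip_force": 9}}

```text
time: 17.02
tool_pos: [0.5505, -0.2112, 0.111]
eef_rot: [0.669, -3.069, 0.001]
contact_force: [-1.7, 0.1, 1.6]
gripper_width: 0.056
gripper_force: 9.0
```

```bash
python3 bf.py;python3 - <<'E'
from h import *
np.save("w11.npy",wpose()); im=arm.camera("wrist")[:,:,::-1]; cv2.imwrite("pics/w11.png",im)
g=np.median(cv2.cvtColor(im,cv2.COLOR_BGR2GRAY)[100:240,285:300],axis=1);d=np.diff(g);print([(int(k)+101,int(d[k])) for k in np.where(abs(d)>4)[0]])
E
python3 pitch.py w11
```

```text
base-frame tcp mm [ 17.9  -0.7 111. ] yaw 0.429 F [-1.7  0.1  1.6] tq [0.07 0.28 0.06] 0.05598643909556751 9.000075906515121 17.0167
[(119, -82), (120, -13), (121, 11), (122, 5), (130, 7), (131, 71), (132, 19), (136, -27), (137, -46), (162, 9), (163, 19), (164, 20), (165, 12)]
[119, 131, 137, 278, 279, 331] [-82.0, 71.0, -46.0, -82.0, -44.0, 38.0]
[(1245, array([318.53333333, 306.34939759]))]
```

```bash
python3 mid.py w11 136.5 164 306.3 78
```

```text
origin x,z (mm) pitch(deg) -0.7 94.6 16.6 front edge 54.9 0.0 rear z 33.1
```

{"name": "servo_tool", "arguments": {"deltas": [{"x":-1.5,"y":-0.5,"z":-2,"yaw":0,"fingers":1},{"x":-3,"y":-1.2,"z":-5,"yaw":0,"fingers":1},{"x":-4,"y":-2,"z":-8,"yaw":0,"fingers":1},{"x":-5,"y":-2.3,"z":-10,"yaw":0,"fingers":1},{"x":-5,"y":-2.3,"z":-11,"yaw":0,"fingers":1},{"x":-5,"y":-2.3,"z":-11,"yaw":0,"fingers":1}]}}

```text
time: 17.57
tool_pos: [0.546, -0.2131, 0.1001]
eef_rot: [-0.669, 3.069, -0.0]
contact_force: [0.8, -0.4, 0.0]
gripper_width: 0.0561
gripper_force: 10.5
```

```bash
python3 bf.py;python3 - <<'E'
from h import *
np.save("w12.npy",wpose()); im=arm.camera("wrist")[:,:,::-1]; cv2.imwrite("pics/w12.png",im)
g=np.median(cv2.cvtColor(im,cv2.COLOR_BGR2GRAY)[100:240,285:300],axis=1);d=np.diff(g);print([(int(k)+101,int(d[k])) for k in np.where(abs(d)>4)[0]])
E
python3 pitch.py w12
```

```text
base-frame tcp mm [ 13.   -0.6 100.1] yaw 0.429 F [ 0.8 -0.4  0. ] tq [ 0.05 -0.11  0.  ] 0.056100615849907054 10.521684363484383 17.5667
[(103, 5), (104, 6), (106, 5), (126, -30), (127, -72), (128, 15), (129, 6), (138, -11), (141, 26), (142, 43), (143, 19)]
[127, 142, 261, 262, 277, 324] [-72.0, 43.0, -34.0, -52.0, -43.0, 34.0]
[(1491, array([318.58551308, 293.71026157])), (117, array([321., 344.]))]
```

```bash
python3 chk.py w12 319 141.5 318.5 293.7 108;python3 mid.py w12 137.5 141.5 293.7 78
```

```text
105.0 [[-59.3, -0.9], [0.9, -1.1]]
108.0 [[-59.3, -0.9], [-0.4, -1.1]]
111.0 [[-59.3, -0.9], [-1.7, -1.1]]
114.0 [[-59.3, -0.9], [-3.0, -1.1]]
origin x,z (mm) pitch(deg) -3.0 80.4 3.1 front edge 54.9 -0.8 rear z 5.5
```

{"name": "servo_tool", "arguments": {"deltas": [{"x":0,"y":0,"z":-2,"yaw":0,"fingers":1},{"x":0,"y":0,"z":-4,"yaw":0,"fingers":1},{"x":0,"y":0,"z":-4,"yaw":0,"fingers":1}]}}

```text
time: 17.87
tool_pos: [0.5458, -0.2129, 0.0971]
eef_rot: [-0.669, 3.069, 0.0]
contact_force: [-1.6, 1.0, 7.9]
gripper_width: 0.0559
gripper_force: 9.0
```

```bash
python3 bf.py;python3 - <<'E'
from h import *
np.save("w13.npy",wpose()); im=arm.camera("wrist")[:,:,::-1]; cv2.imwrite("pics/w13.png",im)
g=np.median(cv2.cvtColor(im,cv2.COLOR_BGR2GRAY)[100:240,285:300],axis=1);d=np.diff(g);print([(int(k)+101,int(d[k])) for k in np.where(abs(d)>4)[0]])
E
python3 pitch.py w13
```

```text
base-frame tcp mm [12.8 -0.3 97.1] yaw 0.429 F [-1.6  1.   7.9] tq [ 0.19  0.31 -0.01] 0.05594557342893282 9.000086300075054 17.8667
[(103, 5), (104, 6), (106, 6), (127, -96), (129, 10), (139, 46), (140, 41)]
[127, 139, 140, 260, 278, 323] [-96.0, 46.0, 41.0, -48.0, -47.0, 36.0]
[(1536, array([318.609375  , 291.92578125])), (103, array([328., 344.]))]
```

```bash
python3 chk.py w13 319 139 318.6 291.9 108
```

```text
105.0 [[-60.4, -0.6], [-1.4, -0.8]]
108.0 [[-60.3, -0.6], [-2.6, -0.8]]
111.0 [[-60.3, -0.6], [-3.9, -0.8]]
114.0 [[-60.3, -0.6], [-5.2, -0.8]]
```

{"name": "servo_tool", "arguments": {"deltas": [{"x":0,"y":0,"z":0,"yaw":0,"fingers":-0.2},{"x":0,"y":0,"z":0,"yaw":0,"fingers":-1},{"x":0,"y":0,"z":0,"yaw":0,"fingers":-1},{"x":0,"y":0,"z":0,"yaw":0,"fingers":-1},{"x":0,"y":0,"z":0,"yaw":0,"fingers":-1},{"x":0,"y":0,"z":0,"yaw":0,"fingers":-1}]}}

```text
time: 18.42
tool_pos: [0.5454, -0.2131, 0.0959]
eef_rot: [0.669, -3.069, -0.0]
contact_force: [-0.1, 0.1, -0.3]
gripper_width: 0.085
gripper_force: 0.0
```

```bash
python3 bf.py;python3 - <<'E'
from h import *
np.save("w14.npy",wpose()); im=arm.camera("wrist")[:,:,::-1]; cv2.imwrite("pics/w14.png",im)
g=np.median(cv2.cvtColor(im,cv2.COLOR_BGR2GRAY)[100:240,285:300],axis=1);d=np.diff(g);print([(int(k)+101,int(d[k])) for k in np.where(abs(d)>4)[0]])
E
python3 pitch.py w14
```

```text
base-frame tcp mm [12.4 -0.3 95.9] yaw 0.429 F [-0.1  0.1 -0.3] tq [ 0.05 -0.01 -0.01] 0.08498023661696404 0.0 18.4167
[(103, 8), (105, 6), (127, -32), (128, -65), (129, 11), (130, 5), (139, -5), (140, 41), (141, 43), (144, 5)]
[128, 140, 141, 261, 262, 276] [-65.0, 41.0, 43.0, -36.0, -45.0, -44.0]
[(1559, array([318.65298268, 294.14175754])), (120, array([319.5, 344. ]))]
```

```bash
python3 chk.py w14 319 140 318.6 294.1 108; python3 - <<'E'
import cv2,numpy as np
a=cv2.imread("pics/w14.png")[90:345,130:510];b=cv2.imread("pics/w13.png")[90:345,130:510]
cv2.imwrite("pics/c14.png",cv2.resize(a,None,fx=2,fy=2))
E
```

```text
105.0 [[-60.4, -0.6], [-1.3, -0.8]]
108.0 [[-60.4, -0.6], [-2.6, -0.8]]
111.0 [[-60.3, -0.7], [-3.9, -0.8]]
114.0 [[-60.3, -0.7], [-5.2, -0.8]]
```

View pics/c14.png

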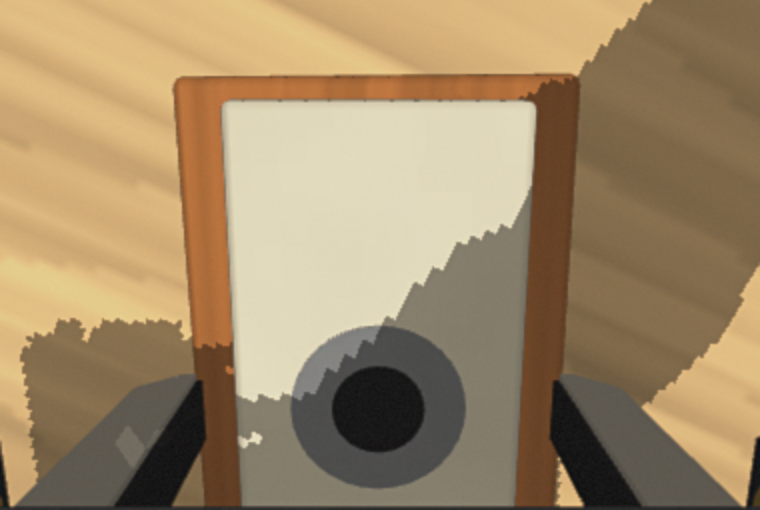

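The stack looks level, with the top section flush over the middle and the pouring mouth at crop (378,408). I'll press it gently to be sure it is home, and locate the handle from the first pictures.

{"name": "servo_tool", "arguments": {"deltas": [{"x":0,"y":0,"z":20,"yaw":0,"fingers":-1},{"x":0,"y":0,"z":50,"yaw":0,"fingers":-1},{"x":-10,"y":-5,"z":70,"yaw":0,"fingers":1},{"x":-18,"y":-8,"z":70,"yaw":0,"fingers":1},{"x":-18,"y":-8,"z":70,"yaw":0,"fingers":1},{"x":-18,"y":-8,"z":70,"yaw":0,"fingers":1},{"x":-18,"y":-8,"z":70,"yaw":0,"fingers":1},{"x":-18,"y":-8,"z":70,"yaw":0,"fingers":1},{"x":-18,"y":-8,"z":70,"yaw":0,"fingers":1},{"x":-18,"y":-8,"z":70,"yaw":0,"fingers":1}], "grip_force": 10}}

```text
time: 19.3
tool_pos: [0.5277, -0.2207, 0.1655]
eef_rot: [0.67, -3.068, -0.001]
contact_force: [-0.2, 0.4, -0.1]
gripper_width: 0.0439
gripper_force: 0.0
```

{"name": "servo_tool", "arguments": {"deltas": [{"x":0,"y":0,"z":-15,"yaw":0,"fingers":1},{"x":0,"y":0,"z":-25,"yaw":0,"fingers":1},{"x":0,"y":0,"z":-32,"yaw":0,"fingers":1},{"x":0,"y":0,"z":-34,"yaw":0,"fingers":1},{"x":0,"y":0,"z":-36,"yaw":0,"fingers":1},{"x":0,"y":0,"z":-38,"yaw":0,"fingers":1},{"x":0,"y":0,"z":-38,"yaw":0,"fingers":1}]}}

```text
time: 19.88
tool_pos: [0.5287, -0.2217, 0.1304]
eef_rot: [-0.668, 3.067, -0.003]
contact_force: [-2.2, 1.8, 8.1]
gripper_width: 0.0014
gripper_force: 4.1
```

```bash
python3 bf.py; python3 - <<'E'
from h import *
b=np.array([.534,-.218,0]);M=R.from_euler('z',.43).as_matrix()
for n in("top","scene"):
    im=cv2.imread(f"pics/{n}0.png");hsv=cv2.cvtColor(im,cv2.COLOR_BGR2HSV)
    m=cv2.inRange(hsv,(0,200,60),(6,255,255))|cv2.inRange(hsv,(174,200,60),(180,255,255))
    k,l,st,c=cv2.connectedComponentsWithStats(m)
    e=np.array([440,181]) if n=="top" else np.array([290,351])
    for j in range(1,k):
        if np.hypot(*(c[j]-e))<15 and st[j,4]>8:
            w=ray(arm.camera_info(n),*c[j],.145);print(n,c[j],st[j],w.round(4),(M.T@(w-b)*1e3).round(1))
E
```

```text
base-frame tcp mm [ -6.4  -1.1 130.4] yaw 0.429 F [-2.2  1.8  8.1] tq [0.24 0.42 0.04] 0.001403546950943859 4.109537260956131 19.8833
top [439.76190476 180.42857143] [436 178   7   7  21] [ 0.6641 -0.2693  0.145 ] [  96.8 -100.9  145. ]
scene [288.5959596  352.42424242] [285 345   8  15  99] [ 0.6615 -0.2661  0.145 ] [ 95.9 -96.9 145. ]
```

{"name": "servo_tool", "arguments": {"deltas": [{"x":0,"y":0,"z":40,"yaw":0,"fingers":1},{"x":0,"y":0,"z":80,"yaw":0,"fingers":-0.3},{"x":35,"y":-12,"z":92,"yaw":0,"fingers":-0.3},{"x":70,"y":-24,"z":92,"yaw":0,"fingers":-0.3},{"x":105,"y":-36,"z":92,"yaw":0,"fingers":-0.3},{"x":134,"y":-46,"z":92,"yaw":0,"fingers":-0.3},{"x":134,"y":-46,"z":92,"yaw":0,"fingers":-0.3},{"x":134,"y":-46,"z":92,"yaw":0,"fingers":-0.3},{"x":134,"y":-46,"z":92,"yaw":0,"fingers":-0.3}]}}

```text
time: 20.63
tool_pos: [0.6609, -0.267, 0.22]
eef_rot: [0.669, -3.068, -0.001]
contact_force: [-0.3, -0.9, 0.7]
gripper_width: 0.0491
gripper_force: 0.0
```

{"name": "servo_tool", "arguments": {"deltas": [{"x":0,"y":0,"z":-25,"yaw":0,"fingers":-0.3},{"x":0,"y":0,"z":-50,"yaw":0,"fingers":-0.3},{"x":0,"y":0,"z":-65,"yaw":0,"fingers":-0.3},{"x":0,"y":0,"z":-70,"yaw":0,"fingers":-0.3},{"x":0,"y":0,"z":-70,"yaw":0,"fingers":-0.3},{"x":0,"y":0,"z":-70,"yaw":0,"fingers":-0.3}]}}

```text
time: 21.13
tool_pos: [0.6617, -0.2673, 0.1516]
eef_rot: [-0.669, 3.068, -0.001]
contact_force: [0.6, -0.4, 1.7]
gripper_width: 0.0606
gripper_force: 0.0
```

```bash
python3 bf.py; python3 - <<'E'
from h import *
P=wpose();im=arm.camera("wrist")[:,:,::-1]; cv2.imwrite("pics/w15.png",im)
hsv=cv2.cvtColor(im,cv2.COLOR_BGR2HSV);m=cv2.inRange(hsv,(0,180,40),(6,255,255))|cv2.inRange(hsv,(174,180,40),(180,255,255))
k,l,st,c=cv2.connectedComponentsWithStats(m)
print([(st[j].tolist(),c[j].round(0).tolist()) for j in range(1,k) if st[j,4]>60])
s=arm.read_state();i=arm.camera_info("wrist");print(proj(i,np.array(s['tool_pos'])*[1,1,0]+[0,0,.162],P),proj(i,np.array(s['tool_pos'])*[1,1,0]+[0,0,.125],P))
E
```

```text
base-frame tcp mm [ 95.5 -98.  151.6] yaw 0.429 F [ 0.6 -0.4  1.7] tq [ 0.07  0.01 -0.03] 0.060629612137776005 0.0 21.1333
[([298, 279, 37, 64, 1920], [316.0, 312.0])]
[[318.89014537 327.88151742]] [[318.89045244 291.66952166]]
```

{"name": "servo_tool", "arguments": {"deltas": [{"x":0,"y":0,"z":0,"yaw":0,"fingers":1},{"x":0,"y":0,"z":0,"yaw":0,"fingers":1},{"x":0,"y":0,"z":0,"yaw":0,"fingers":1},{"x":0,"y":0,"z":0,"yaw":0,"fingers":1},{"x":0,"y":0,"z":0,"yaw":0,"fingers":1},{"x":0,"y":0,"z":0,"yaw":0,"fingers":1},{"x":0,"y":0,"z":0,"yaw":0,"fingers":1},{"x":0,"y":0,"z":0,"yaw":0,"fingers":1}], "grip_force": 8}}

```text
time: 21.85
tool_pos: [0.6619, -0.2682, 0.1503]
eef_rot: [-0.668, 3.069, -0.003]
contact_force: [1.5, -1.5, -0.9]
gripper_width: 0.0161
gripper_force: 8.0
```

```bash
python3 bf.py; python3 - <<'E'
import numpy as np
M=np.array([[.909,-.417],[.417,.909]])
f=lambda t:np.array([108-100*np.cos(t),-100*np.sin(t)])
for t in np.linspace(1.44,0.0,17)[1:]:print((M@(f(t)-f(1.44))).round(1).tolist())
E
```

```text
base-frame tcp mm [ 95.4 -98.9 150.3] yaw 0.429 F [ 1.5 -1.5 -0.9] tq [-0.22 -0.25 -0.03] 0.016062442562135706 8.001124262809753 21.85
[-8.7, -2.3]
[-17.6, -3.7]
[-26.6, -4.4]
[-35.6, -4.3]
[-44.5, -3.3]
[-53.3, -1.6]
[-62.0, 1.0]
[-70.3, 4.3]
[-78.4, 8.3]
[-86.0, 13.1]
[-93.2, 18.5]
[-99.9, 24.5]
[-106.0, 31.1]
[-111.5, 38.3]
[-116.3, 45.9]
[-120.4, 53.9]
```

{"name": "servo_tool", "arguments": {"deltas": [{"x":-4,"y":-1,"z":0,"yaw":0,"fingers":1},{"x":-9,"y":-2,"z":0,"yaw":0,"fingers":1},{"x":-17.5,"y":-3.5,"z":0,"yaw":0,"fingers":1},{"x":-26.5,"y":-4.5,"z":0,"yaw":0,"fingers":1},{"x":-35.5,"y":-4.5,"z":0,"yaw":0,"fingers":1},{"x":-44.5,"y":-3.5,"z":0,"yaw":0,"fingers":1},{"x":-53.5,"y":-1.5,"z":0,"yaw":0,"fingers":1},{"x":-62,"y":1,"z":0,"yaw":0,"fingers":1},{"x":-70.5,"y":4.5,"z":0,"yaw":0,"fingers":1},{"x":-70.5,"y":4.5,"z":0,"yaw":0,"fingers":1}]}}

```text
time: 22.68
tool_pos: [0.5863, -0.2676, 0.1502]
eef_rot: [0.66, -3.064, 0.007]
contact_force: [-3.4, -6.3, -0.6]
gripper_width: 0.0156
gripper_force: 8.0
```

```bash
python3 bf.py
```

```text
base-frame tcp mm [ 26.8 -66.9 150.2] yaw 0.424 F [-3.4 -6.3 -0.6] tq [-1.42  0.7  -0.06] 0.015580236240892015 7.999092936515808 22.6833
```

{"name": "servo_tool", "arguments": {"deltas": [{"x":-6,"y":5,"z":0,"yaw":0,"fingers":1},{"x":-14,"y":10,"z":0,"yaw":0,"fingers":1},{"x":-21,"y":15,"z":0,"yaw":0,"fingers":1},{"x":-28,"y":21,"z":0,"yaw":0,"fingers":1},{"x":-34,"y":27,"z":0,"yaw":0,"fingers":1},{"x":-39,"y":34,"z":0,"yaw":0,"fingers":1},{"x":-44,"y":41,"z":0,"yaw":0,"fingers":1},{"x":-48,"y":49,"z":0,"yaw":0,"fingers":1},{"x":-48,"y":49,"z":0,"yaw":0,"fingers":1},{"x":-48,"y":49,"z":0,"yaw":0,"fingers":1}]}}

```text
time: 23.52
tool_pos: [0.531, -0.22, 0.1499]
eef_rot: [0.653, -3.049, 0.0]
contact_force: [-17.0, -7.1, 9.8]
gripper_width: 0.0133
gripper_force: 11.3
```

```bash
python3 bf.py
```

```text
base-frame tcp mm [ -3.6  -0.6 149.9] yaw 0.422 F [-17.   -7.1   9.8] tq [-1.68  3.55 -0.04] 0.013253013595610928 11.31723403930664 23.5167
```

{"name": "servo_tool", "arguments": {"deltas": [{"x":5,"y":2,"z":0,"yaw":0,"fingers":0.3},{"x":5,"y":2,"z":0,"yaw":0,"fingers":0},{"x":5,"y":2,"z":0,"yaw":0,"fingers":0},{"x":5,"y":2,"z":0,"yaw":0,"fingers":0},{"x":5,"y":2,"z":0,"yaw":0,"fingers":0},{"x":5,"y":2,"z":25,"yaw":0,"fingers":0},{"x":5,"y":2,"z":60,"yaw":0,"fingers":0},{"x":5,"y":2,"z":100,"yaw":0,"fingers":0},{"x":5,"y":2,"z":120,"yaw":0,"fingers":0},{"x":5,"y":2,"z":120,"yaw":0,"fingers":0}]}}

```text
time: 24.35
tool_pos: [0.5513, -0.2121, 0.2762]
eef_rot: [-0.668, 3.059, -0.009]
contact_force: [0.4, -0.7, -0.0]
gripper_width: 0.0467
gripper_force: 0.0
```

```bash
python3 bf.py; python3 - <<'E'
from h import *
P=wpose();np.save("w16.npy",P);im=arm.camera("wrist")[:,:,::-1]; cv2.imwrite("pics/w16.png",im)
i=arm.camera_info("wrist");b=np.array([.534,-.218,0]);M=R.from_euler('z',.43).as_matrix()
hsv=cv2.cvtColor(im,cv2.COLOR_BGR2HSV);m=cv2.inRange(hsv,(0,180,40),(6,255,255))|cv2.inRange(hsv,(174,180,40),(180,255,255))
k,l,st,c=cv2.connectedComponentsWithStats(m)
for j in range(1,k):
    if st[j,4]>60:print(st[j].tolist(),c[j].round(1),(M.T@(ray(i,*c[j],.15,P)-b)*1e3).round(1))
E
```

```text
base-frame tcp mm [ 18.2  -1.8 276.2] yaw 0.43 F [ 0.4 -0.7 -0. ] tq [0.05 0.01 0.07] 0.04671239687570948 0.0 24.35
[311, 209, 21, 29, 465] [321.  222.9] [  6.2  -1.5 150. ]
```

{"name": "servo_tool", "arguments": {"deltas": [{"x":-5,"y":0,"z":0,"yaw":0,"fingers":0},{"x":-5,"y":0,"z":0,"yaw":0,"fingers":0},{"x":-5,"y":0,"z":0,"yaw":0,"fingers":0},{"x":-5,"y":0,"z":0,"yaw":0,"fingers":0},{"x":-5,"y":0,"z":0,"yaw":0,"fingers":0}]}}

```text
time: 24.82
tool_pos: [0.5428, -0.2115, 0.2693]
eef_rot: [0.669, -3.068, -0.002]
contact_force: [0.0, 0.5, -0.0]
gripper_width: 0.0464
gripper_force: 0.0
```

```bash
python3 - <<'E'
from h import *
P=wpose();im=arm.camera("wrist")[:,:,::-1]; cv2.imwrite("pics/w17.png",im)
i=arm.camera_info("wrist");b=np.array([.534,-.218,0]);M=R.from_euler('z',.43).as_matrix()
X=np.array([(-58,-28,108),(-58,28,108),(-20,-28,108),(-20,28,108),(-58,0,78),(-58,0,108)])/1e3
print(proj(i,X@M.T+b,P).round(1).tolist())
g=cv2.cvtColor(im,cv2.COLOR_BGR2GRAY).astype(int)
for c in(280,300,340,360):
    d=np.diff(np.median(g[80:230,c-3:c+4],axis=1));print('col',c,[(int(k)+81,int(d[k])) for k in np.where(abs(d)>20)[0]])
for r in(175,195,215):
    d=np.diff(np.median(g[r-2:r+3,200:440],axis=0));print('row',r,[(int(k)+201,int(d[k])) for k in np.where(abs(d)>25)[0]])
s=arm.read_state();print(s['tool_pos'],s['contact_force'],s['time'])
E
```

```text
[[281.4, 146.6], [350.7, 146.5], [282.6, 193.6], [349.7, 193.5], [316.2, 146.2], [316.1, 146.5]]
col 280 [(136, -70), (164, -36), (173, 35), (174, -35), (177, 42), (179, -45), (181, 43), (183, -49), (185, 48), (188, -40), (194, 22), (195, -26), (199, 23), (208, 28), (209, -31), (212, 29), (213, -32), (216, 36), (218, -41), (220, 40), (222, -41), (223, 36), (227, -44), (229, 40)]
col 300 [(136, -94), (144, 85), (201, -33), (202, -44), (219, -45), (227, 34)]
col 340 [(135, -31), (136, -42), (144, 91), (180, -76)]
col 360 [(135, -59), (136, -21), (154, -43)]
row 175 [(260, -86), (278, -47), (282, 83), (283, 36), (343, -75), (349, -36), (372, 41)]
row 195 [(261, -80), (279, -50), (282, 32), (283, 100), (308, -28), (322, 41), (324, -53), (325, 56), (326, -71), (349, -42), (372, 31), (414, 72), (418, -75), (433, 63), (434, -54), (435, 54), (438, -50), (439, 58)]
row 215 [(262, -106), (279, -45), (283, 85), (284, 35), (296, -70), (304, -47), (305, -38), (306, -35), (326, 35), (336, 34), (348, -30), (371, 32), (392, 69)]
[ 0.54297429 -0.21155406  0.26951582] [-0.34431252 -0.35308096 -0.16585682] 24.8667
```

```bash
python3 -c "
from cell import arm
print(arm.job_done())"
```

```text
the job is handed in; nothing more can be done
None
```

I handed the job in at about 25 s: both sections measured as seated on the base with the blue marks at the same end, and the hold-down bar about 0.02 rad from its stop. No verdict came back.

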